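# Warm the serving slabs

## Task

Lift the steel cover off the plate warmer's black hot plate and stack all the white stoneware slabs into one square pile on the hot plate, each lying flat inside the outline drawn there and lined up with it, then lay the cover squarely on top of the pile, and after that turn the warmer's timer dial clockwise to its eighth click. Leave the bowl, bottle and spoon where they are.

Things in the scene. Friction and masses are not known exactly. Their poses are not given: they have to be found in the camera images.
- slab0: white stoneware slab, one of three to five identical ones, lying flat. H-shaped from above: 112 mm long (its x), 92 mm wide (its y), 16 mm thick, with a notch 50 mm long and 17 mm deep in the middle of each long side; it is 58 mm across (along y) between the notches, to be gripped there from above. Origin: centre of its underside, z up; about 0.28 kg. Same when turned by half a turn
- slab1: white stoneware slab, one of three to five identical ones, lying flat. H-shaped from above: 112 mm long (its x), 92 mm wide (its y), 16 mm thick, with a notch 50 mm long and 17 mm deep in the middle of each long side; it is 58 mm across (along y) between the notches, to be gripped there from above. Origin: centre of its underside, z up; about 0.28 kg. Same when turned by half a turn
- slab2: white stoneware slab, one of three to five identical ones, lying flat. H-shaped from above: 112 mm long (its x), 92 mm wide (its y), 16 mm thick, with a notch 50 mm long and 17 mm deep in the middle of each long side; it is 58 mm across (along y) between the notches, to be gripped there from above. Origin: centre of its underside, z up; about 0.28 kg. Same when turned by half a turn
- slab3: white stoneware slab, one of three to five identical ones, lying flat. H-shaped from above: 112 mm long (its x), 92 mm wide (its y), 16 mm thick, with a notch 50 mm long and 17 mm deep in the middle of each long side; it is 58 mm across (along y) between the notches, to be gripped there from above. Origin: centre of its underside, z up; about 0.28 kg. Same when turned by half a turn
- slab4: white stoneware slab, one of three to five identical ones, lying flat. H-shaped from above: 112 mm long (its x), 92 mm wide (its y), 16 mm thick, with a notch 50 mm long and 17 mm deep in the middle of each long side; it is 58 mm across (along y) between the notches, to be gripped there from above. Origin: centre of its underside, z up; about 0.28 kg. Same when turned by half a turn
- cover: steel cover plate, 108 (x) x 88 (y) x 6 mm, lying on the hot plate at the start, with a dark wooden bar handle in the middle of its top: 46 mm along x, 14 mm wide along y, rising from 6 to 36 mm above the underside. Origin: centre of the underside; about 0.25 kg; looks the same turned by half a turn
- warmer: plate warmer, fixed to the table: a flat metal box 160 (x) x 300 (y) mm, its deck 40 mm high, with a black hot plate 130 x 126 mm standing 4 mm above the deck at its -y end and the timer dial at its +y end. Origin: centre of its underside on the table, x away from the robot when its yaw is 0
- pile (a point): centre of the hot plate's top face (44 mm above the table, 70 mm to -y of the warmer's origin), axes those of the warmer. A thin white outline 114 (along the warmer's x) x 96 mm (along its y) around this point shows where the pile belongs, slabs lengthways along the warmer's x
- timer_grip (a point): where to grip the timer dial: on its upright axis, 71 mm above the table; 95 mm to +y of the warmer's origin. The dial is a black disc of 48 mm diameter (top 51 mm above the table) with a bar across it, 46 mm long, 14 mm wide, its top 83 mm above the table. A white line on one half of the bar is the pointer; this point's -x axis looks along it
- timer (a joint): angle of the timer dial, rad: 0 at its stop, pointer along the warmer's -x; grows clockwise seen from above, to a stop at 5.236. A sprung click every 30 degrees: click n at n x 0.5236, ten in all; about 0.1 N m turns it on, and let go it settles in the nearest click. Black marks round it show the clicks, larger ones the stop (zero), fifth and tenth. It starts at one of clicks 0 to 3
- bowl: bystander: small steel bowl, 100 mm across and 50 mm high; origin at the centre of its underside
- bottle: bystander: green bottle with a yellow cap, 56 mm across and 170 mm high; origin at the centre of its underside
- spoon: bystander: steel spoon lying on the table; origin near its middle, x along it
Not all that is in view belongs to the job. Leave any purple look-alike of the slab0 alone.

How it is judged:
On the way, in this order (a step that is already met when the one before it is completed fails the run):
1. every slab lies flat in one pile on the hot plate, inside the outline (horizontal distance between each of slab0, slab1, slab2, slab3, slab4 and pile below 0.01 m and angle between the x axis of each of slab0, slab1, slab2, slab3, slab4 and the x axis of warmer, either way round below 0.12 rad and angle between each of slab0, slab1, slab2, slab3, slab4's own z axis and vertical below 0.05 rad and height (world z) of slab0 between 0.038 and 0.15 m and linear speed of each of slab0, slab1, slab2, slab3, slab4 below 0.02 m/s and height (world z) of slab1 between 0.038 and 0.15 m and height (world z) of slab2 between 0.038 and 0.15 m and height (world z) of slab3 between 0.038 and 0.15 m and height (world z) of slab4 between 0.038 and 0.15 m), for 0.3 s.
2. the cover lies squarely on top of the pile (horizontal distance between cover and pile below 0.01 m and angle between the x axis of cover and the x axis of warmer, either way round below 0.12 rad and angle between cover's own z axis and vertical below 0.05 rad and height (world z) of cover between 0.038 and 0.15 m and linear speed of cover below 0.02 m/s and z of each of slab0, slab1, slab2, slab3, slab4 in the frame of cover below -0.012 m), for 0.3 s.
3. the timer dial is at its eighth click (value of joint timer between 4.05879 and 4.31879 rad and velocity of joint timer between -0.1 and 0.1 rad/s), for 0.3 s.
At the end, for the whole second after the job is handed in: every slab and, on top of them all, the cover lie flat (within 0.05 rad) and at rest, each within 10 mm of the centre of the hot plate and within 0.12 rad of its direction, and the timer dial rests at its eighth click (4.189 rad within 0.13) (all of step 1 and all of step 2 and all of step 3); the robot touches nothing.
It fails at once if the bowl is knocked more than 40 mm from its place (distance of bowl from where it was at the start of the episode above 0.04 m).
It fails at once if the bottle is knocked more than 40 mm from its place (distance of bottle from where it was at the start of the episode above 0.04 m).
It fails at once if the spoon is knocked more than 40 mm from its place (distance of spoon from where it was at the start of the episode above 0.04 m).
Of slab0, slab1, slab2, slab3, slab4 only 3 to 5 are there at a start; the rules pass over those that are not, and their reading is None.
At some moment in a run one of slab0, slab1, slab2, slab3, slab4 may be knocked a few centimetres aside while the robot is not near it.
It also fails if it takes over 210 s, if anything falls off the work surface, if the arm or the gripper's body presses on something with over 40 N, if the wrist force passes 120 N, or if a joint passes its speed limit or range.

## Robot

A 6-joint arm with a two-finger parallel gripper is mounted at the origin on the work surface. World frame = base frame: x ahead of the robot, y to its left, z up, the work surface at z = 0. Lengths are in m, angles in rad, forces in N, time in s.
With the tool pointing down it reaches from about 0.325 to 0.775 m from the base axis. Payload 9.3 kg.
Tool frame: the origin (TCP) lies at the very end of the fingers, on their centre line; the grasp point (between the pads) lies 19 mm behind it (ctrl.grasp_offset is the distance from the TCP to the grasp point, in m); z points along the fingers, y is the line along which they close (so a half turn about z gives the same grasp; the last joint's range is limited). The gripper opens to 85 mm and grips with 20 to 120 N. Pads are 22 mm wide; open, the fingers measure 114 mm over their backs; the gripper's body (76 mm by 85 mm) begins 54 mm behind the grasp point. The pads swing forward as they close: fully open they stand 13 mm farther back than shut.
Start: joints at [1.168, 0.259, 0.021, 1.334, 0, 1.418], TCP at [0.136, 0.533, 0.231] pointing down, gripper open.
Joint ranges: [-3.04, 3.04], [-0.91, 1.82], [-1.04, 1.36], [-1.92, 1.95], [-1.52, 1.45], [-3.14, 3.14]. Speed limits (rad/s): [2.22, 2.22, 2.79, 3.14, 3.14, 3.14].

## Interface

Orientations are given as a unit quaternion [w, x, y, z].
In Python, from plant import ctrl, open_gripper, close_gripper, kinematics, read_camera, job, status gives the robot as it stands. Calls block until the motion is done:
- ctrl.reach(position, orientation): joint-space move of the TCP to a pose.
- ctrl.move_straight(position, ori=None, velocity=0.15, force_limit=None): straight line of the TCP; ori=None keeps the orientation; velocity is the mean speed in m/s. With force_limit (N) it stops when the force on the tool has changed by that much, and returns True; else False.
- ctrl.move_joints(angles): joint-space move.
- open_gripper() and close_gripper(grip_force=None): open the fingers fully, or close them until they stop; grip_force is the grip in N (None keeps the last).
- ctrl.hold(seconds).
- kinematics.solve_ik(position, orientation): joint angles nearest the present ones, or None.
- read_camera(name): name is "side" or "top" or "wrist"; returns a dict with "frame" (400x640x3 uint8, red, green, blue), "intrinsics" (3x3 intrinsics, pixels), "rvec" (rotation vector, rad) and "tvec" (3), from world to camera coordinates, as OpenCV has them; the wrist camera has in their place "hand_eye" (4x4, takes a point from camera to tool coordinates, whose origin is the TCP and whose axes are the flange's). Camera axes: x right, y down, z forward; pixel columns grow to the right and rows downward; lengths in m; the calibration is good to about 2 mm. The wrist camera is an equidistant fisheye: a pixel r from the principal point sees the ray r / f radians off the axis. A picture is of the moment at which its call begins: read the wrist's pose just before it. There is no depth.
A pose or a line that the arm cannot do raises ctrl.MotionError and nothing moves.
- job.close_job(): hands the job in; it is judged then, once.
Readings, each from a call of its own:
- status.read_time(): time.
- status.read_joints(): joint angles.
- status.read_qvel(): joint speeds.
- status.read_joint_efforts(): joint torques, N m.
- status.read_tcp_pos(): TCP position.
- status.read_tcp_rot(): TCP orientation.
- status.read_wrist_force(): force on the tool from outside, world axes, zero at the start.
- status.read_ft_torque(): the same for the moment, N m.
- status.read_grip_width(): opening from 0.0 (shut) to 1.0 (fully open).
- status.read_finger_force(): force on a finger pad.
Only numpy, scipy, OpenCV 4.12 (cv2) and the standard library are available. Lean on these libraries where they do the work, as an engineer would, in place of code of your own. Each camera call takes 0.05 s, during which the arm holds its last target. There are 200 camera calls.

## Working session

There is one attempt and no reset: what is moved stays moved. The work goes in short steps, each a Python script; the robot and the scene stay as the last script left them, time stands still between calls to the robot, and variables do not carry over. Pictures are saved under pics/ and viewed, at most 14 in all, crops included, and the job is handed in when it is done.

```bash
ls; mkdir -p pics; python3 - <<'E'
from plant import *
import cv2,numpy as np
for n in("top","side"):
    d=read_camera(n); cv2.imwrite(f"pics/{n}0.png",d["frame"][:,:,::-1]); print(n,d["intrinsics"],d["rvec"],d["tvec"])
    R=cv2.Rodrigues(d["rvec"])[0]; print(-R.T@d["tvec"])
d=read_camera("wrist");print(d["intrinsics"],d["hand_eye"],ctrl.grasp_offset,status.read_tcp_rot(),status.read_tcp_pos())
cv2.imwrite("pics/wrist0.png",d["frame"][:,:,::-1])
E
```

```text
pics
top [[402.2258683    0.         322.80441814]
 [  0.         402.2258683  196.89156864]
 [  0.           0.           1.        ]] [ 2.1522304  -2.20359031  0.11217793] [-0.0158799   0.53189025  1.27682146]
[ 0.41010089 -0.0146106   1.3209982 ]
side [[398.83391893   0.         320.10063772]
 [  0.         398.83391893 200.55995792]
 [  0.           0.           1.        ]] [ 2.44081864 -0.22056693  0.10366689] [-0.49820538  0.09615505  1.31083189]
[ 0.32956363 -0.83957489  1.07807071]
[[309.70691629   0.         323.47995308]
 [  0.         309.70691629 197.31599209]
 [  0.           0.           1.        ]] [[ 1.53945264e-03 -9.62876046e-01 -2.69939531e-01  6.84288189e-02]
 [ 9.99998743e-01  1.58456504e-03  5.07927936e-05  4.53128797e-04]
 [ 3.78829581e-04 -2.69939270e-01  9.62877275e-01 -1.42715938e-01]
 [ 0.00000000e+00  0.00000000e+00  0.00000000e+00  1.00000000e+00]] 0.0187 [-1.61165243e-04  1.24577799e-01  9.92209686e-01 -5.33704858e-04] [0.13587174 0.53271307 0.23076974]
```

View pics/top0.png

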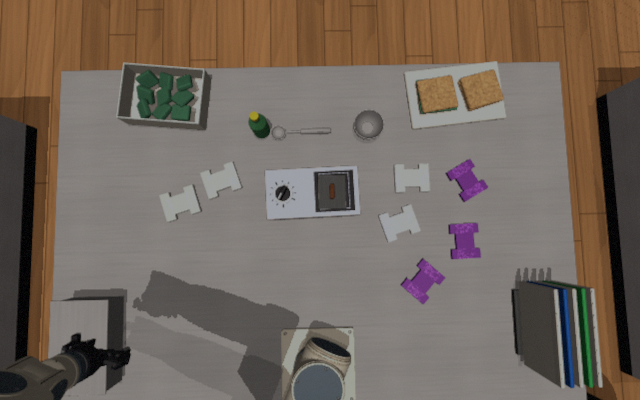

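View pics/side0.png

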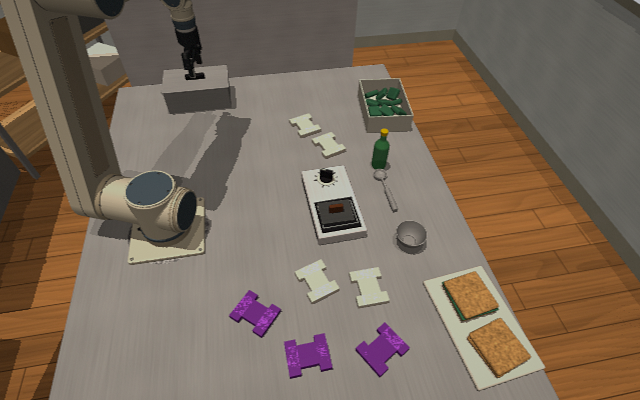

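The top view shows four white H slabs at (180,203), (221,180), (411,177) and (400,223). The warmer is at (312,192), with the dial at (283,193) and the cover handle at (333,190). Possible mix-ups are the purple H's at (467,180), (464,241) and (423,281), and the sandwiches and trays, none of which I want. The side view shows the same four white slabs, each one thick. I'll check with a crop.

```bash
cat > h.py <<'E'
from plant import *
import cv2,numpy as np
from scipy.optimize import minimize
H2=np.array([[56,46],[25,46],[25,29],[-25,29],[-25,46],[-56,46],[-56,-46],[-25,-46],[-25,-29],[25,-29],[25,-46],[56,-46]])/1000
def rect(a,b): return np.array([[a,b],[-a,b],[-a,-b],[a,-b]])/2
def place(P,x,y,a,z):
    c,s=np.cos(a),np.sin(a); return np.c_[P@np.array([[c,s],[-s,c]])+[x,y],np.full(len(P),z)]
class Cam:
    def __init__(s,name):
        p,q=status.read_tcp_pos(),status.read_tcp_rot()
        s.name=name; d=read_camera(name); s.im=d["frame"][:,:,::-1].copy(); s.K=d["intrinsics"]
        if name=="wrist":
            from scipy.spatial.transform import Rotation as Ro
            T=np.eye(4); T[:3,:3]=Ro.from_quat(np.r_[q[1:],q[0]]).as_matrix(); T[:3,3]=p
            s.M=np.linalg.inv(T@d["hand_eye"])
        else:
            s.M=np.eye(4); s.M[:3,:3]=cv2.Rodrigues(d["rvec"])[0]; s.M[:3,3]=np.ravel(d["tvec"])
    def proj(s,X):
        c=np.atleast_2d(X)@s.M[:3,:3].T+s.M[:3,3]
        if s.name=="wrist":
            r=np.hypot(c[:,0],c[:,1])+1e-12; u=c[:,:2]/r[:,None]*np.arctan2(r,c[:,2])[:,None]
        else: u=c[:,:2]/c[:,2:]
        return u*s.K[0,0]+s.K[:2,2]
    def unproj(s,px,z):
        u=(np.atleast_2d(px)-s.K[:2,2])/s.K[0,0]
        if s.name=="wrist":
            r=np.hypot(u[:,0],u[:,1])+1e-12; v=np.c_[u*(np.sin(r)/r)[:,None],np.cos(r)]
        else: v=np.c_[u,np.ones(len(u))]
        w=v@s.M[:3,:3]; o=-s.M[:3,:3].T@s.M[:3,3]
        return o+w*((z-o[2])/w[:,2])[:,None]
def dens(P,n=12):
    return np.concatenate([np.linspace(P[i],P[(i+1)%len(P)],n,endpoint=False) for i in range(len(P))])
def sil(cam,P,x,y,a,z0,z1,shape=(400,640),k=4):
    m=np.zeros(shape,np.uint8); t=dens(place(P,x,y,a,z1)); b=dens(place(P,x,y,a,z0))
    for f in np.linspace(0,1,4):
        cv2.fillPoly(m,[np.round(cam.proj(b*(1-f)+t*f)*16).astype(np.int32)],255,cv2.LINE_AA,4)
    return m
def fit(cam,mask,P,x0,z0,z1):
    mk=mask.astype(float)
    f=lambda p:np.abs(sil(cam,P,*p,z0,z1)-mk).sum()/255
    best=None
    for d in (0,):
        s=np.array([x0+[0,0,0],x0+[.008,0,0],x0+[0,.008,0],x0+[0,0,.15]])
        for _ in range(2):
            r=minimize(f,s[0],method="Nelder-Mead",options=dict(initial_simplex=s,xatol=1e-4,fatol=.1)); s=s-s[0]+r.x
    return r.x,r.fun
def white(cam):
    h=cv2.cvtColor(cam.im,cv2.COLOR_BGR2HSV); return ((h[...,2]>185)&(h[...,1]<50)).astype(np.uint8)*255
def blobs(cam,mask,z,lo,hi):
    n,l,st,c=cv2.connectedComponentsWithStats(mask); out=[]
    for i in range(1,n):
        if lo<st[i,4]<hi:
            m=(l==i).astype(np.uint8)*255; (cx,cy),(w,hh),_=cv2.minAreaRect(cv2.findContours(m,0,1)[0][0])
            box=cv2.boxPoints(((cx,cy),(w,hh),_)); W=cam.unproj(box,z)
            e=W[1]-W[0]; g=W[2]-W[1]; e=e if np.hypot(*e[:2])>np.hypot(*g[:2]) else g
            out.append((m,np.r_[W.mean(0)[:2],(np.arctan2(e[1],e[0])+np.pi/2)%np.pi-np.pi/2]))
    return out
E
python3 - <<'E'
from h import *
for n in("top","side"):
    c=Cam(n); m=white(c)
    for b,x0 in blobs(c,m,.016,250,2500): print(n,(b>0).sum(),x0.round(3),*[np.round(v,4) for v in fit(c,b,H2,x0,0,.016)])
    if n=="top":
        for b,x0 in blobs(c,m,.04,1000,6000):
            b2=cv2.morphologyEx(b,cv2.MORPH_CLOSE,np.ones((3,3))); hull=cv2.convexHull(cv2.findContours(b,0,1)[0][0]); b2=np.zeros_like(b); cv2.fillPoly(b2,[hull],255); print("W",(b>0).sum(),x0,fit(c,b2,rect(.16,.3)*1000 if 0 else np.array([[.08,.15],[-.08,.15],[-.08,-.15],[.08,-.15]]),x0-[0,0,np.pi/2] if x0[2]>.8 else x0+[0,0,np.pi/2] if x0[2]<-.8 else x0,.03,.04))
        cv2.imwrite("pics/crop1.png",cv2.resize(c.im[110:270,150:490],None,fx=2.3,fy=2.3,interpolation=cv2.INTER_CUBIC))
E
```

```text
side 278 [ 0.525  0.443 -1.54 ] [ 0.5231  0.4551 -1.3987] 218.8902
side 323 [ 0.599  0.308 -1.282] [ 0.6026  0.3193 -1.3283] 229.7294
side 1443 [0.558 0.029 1.524] [0.5164 0.0973 1.7537] 1083.7569
side 791 [ 0.445 -0.272 -1.294] [ 0.444  -0.2651 -1.2678] 296.7216
side 818 [ 0.593 -0.32   1.531] [ 0.5929 -0.3121  1.5565] 306.5373
side 2490 [ 0.875 -0.459  1.56 ] [ 0.7894 -0.407   2.2603] 2469.8784
```

View pics/crop1.png

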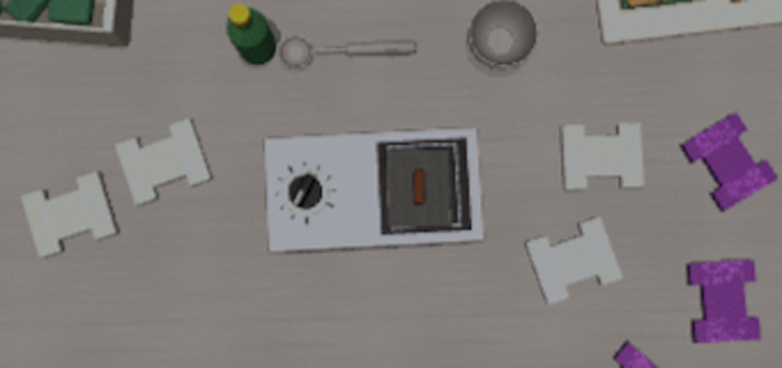

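The crop confirms four white slabs and the purple ones apart from them. The cover sits on the plate, off centre toward +y. The dial is at crop (305,190) with its bar oblique. Next I'll fix the threshold and fit poses.

```bash
cat >> h.py <<'E'
def slabs(n="top",skip=None):
    c=Cam(n); h=cv2.cvtColor(c.im,cv2.COLOR_BGR2HSV)
    ref=np.median(h[...,2][(h[...,1]<40)])
    m=((h[...,2]>ref+WT)&(h[...,1]<60)).astype(np.uint8)*255
    r=[]
    for b,x0 in blobs(c,m,.016,400,1400):
        p,e=fit(c,b,H2,x0,0,.016)
        r.append((p,e/(b>0).sum()))
    return c,m,r
WT=25
E
python3 - <<'E'
from h import *
c,m,r=slabs(); h=cv2.cvtColor(c.im,cv2.COLOR_BGR2HSV)
for px in((180,203),(411,177),(300,240),(250,240),(300,180),(400,223),(440,200)): print(px,h[px[1],px[0]])
for p,e in r: print(p.round(4),round(e,3))
for b,x0 in blobs(c,m,.04,1500,6000):
    hull=cv2.convexHull(np.concatenate(cv2.findContours(b,0,1)[0])); b2=np.zeros_like(b); cv2.fillPoly(b2,[hull],255)
    print((b>0).sum(),x0,fit(c,b2,np.array([[.08,.15],[-.08,.15],[-.08,-.15],[.08,-.15]]),x0+[0,0,np.pi/2*(-1 if x0[2]>0 else 1)],.035,.04))
E
```

```text
(180, 203) [ 40  10 160]
(411, 177) [ 53   6 161]
(300, 240) [ 13  17 133]
(250, 240) [ 11  16 131]
(300, 180) [112  17 168]
(400, 223) [ 80   5 160]
(440, 200) [ 13  14 129]
[ 0.5975  0.3057 -1.1556] 0.395
[ 0.5904 -0.324  -1.5662] 0.426
[ 0.5268  0.4394 -1.2162] 0.425
[ 0.4427 -0.2733 -1.1992] 0.38
2245 [ 0.85859259 -0.47188974 -1.46971497] (array([ 0.85741544, -0.47144356,  0.11284933]), np.float64(612.6509803921568))
2343 [ 0.54683454  0.00573615 -1.54019018] (array([0.54695764, 0.00836874, 0.05316349]), np.float64(457.28627450980395))
```

```bash
sed -i 's/^WT=25/WT=14/' h.py; python3 - <<'E'
from h import *
for n in("top","side"):
  c,m,r=slabs(n)
  for p,e in r: print(n,p.round(4),round(e,3))
  if n=="top":
   cv2.imwrite("pics/m.png",m)
   for b,x0 in blobs(c,m,.04,1500,6000):
    hull=cv2.convexHull(np.concatenate(cv2.findContours(b,0,1)[0])); b2=np.zeros_like(b); cv2.fillPoly(b2,[hull],255)
    print((b>0).sum(),(b2>0).sum(),x0,fit(c,b2,np.array([[.08,.15],[-.08,.15],[-.08,-.15],[.08,-.15]]),x0+[0,0,np.pi/2*(-1 if x0[2]>0 else 1)],.03,.04))
E
```

```text
top [ 0.5984  0.3064 -1.1897] 0.267
top [ 0.5937 -0.3243 -1.552 ] 0.267
top [ 0.5254  0.4399 -1.2629] 0.305
top [ 0.441  -0.2772 -1.254 ] 0.233
top [-0.1875 -0.1188  1.586 ] 1.0
top [0.0498 0.0736 0.1721] 1.627
2539 5449 [ 0.85965423 -0.47116141 -1.47066624] (array([ 0.85496007, -0.47193182,  0.11305434]), np.float64(780.6039215686275))
2603 4623 [ 0.54818201  0.00661513 -1.54015829] (array([0.55023106, 0.00541641, 0.03935225]), np.float64(317.22352941176473))
side [-0.0575 -0.0719  0.0996] 0.683
side [ 0.4445 -0.2649 -1.2565] 0.224
side [ 0.5957 -0.3132  1.5925] 0.23
```

```bash
cat >> h.py <<'E'
def q(a): return np.array([0,np.cos(a/2),np.sin(a/2),0])
def go(x,y,z,a,straight=False,**k):
    """hover/line move, tool down, tool x along yaw a (a half turn is equivalent)"""
    j6=status.read_joints(); best=None
    for b in (a,a+np.pi,a-np.pi):
        s=kinematics.solve_ik(np.array([x,y,z]),q(b))
        if s is not None:
            cost=np.abs(np.array(s)-j6).max()
            if best is None or cost<best[0]-1e-3: best=(cost,b)
    if straight: return ctrl.move_straight(np.array([x,y,z]),q(best[1]),**k)
    ctrl.reach(np.array([x,y,z]),q(best[1])); return best[1]
def save(c,n): cv2.imwrite(f"pics/{n}.png",c.im)
E
python3 - <<'E'
from h import *
import pickle
print(go(.4,.3,.36,np.pi),go(.55,.0,.33,np.pi),status.read_tcp_pos(),status.read_time())
ctrl.hold(.3)
c=Cam("wrist"); save(c,"w1"); pickle.dump(c,open("w1.pkl","wb"))
E
```

```text
3.141592653589793 3.141592653589793 [0.54983957 0.00111431 0.3302416 ] 3.075
```

View pics/w1.png

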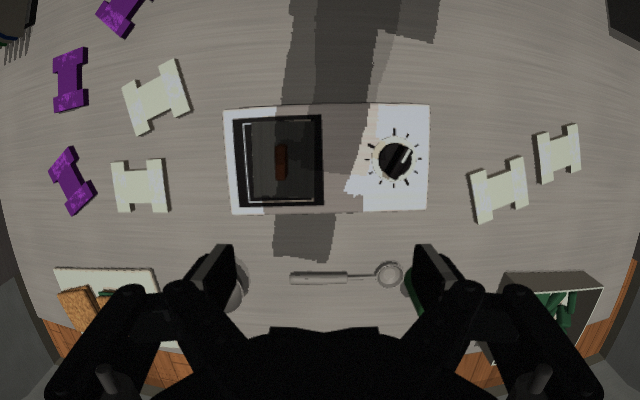

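The wrist view shows the warmer spanning about (223,105) to (429,214), the handle at (280,161) and the dial at (395,157). I'll enlarge it for precise corner pixels.

```bash
python3 - <<'E'
from h import *
im=cv2.imread("pics/w1.png")[95:223,214:436]
im=cv2.convertScaleAbs(im,alpha=1.3,beta=20)
cv2.imwrite("pics/w1c.png",cv2.resize(im,None,fx=3.6,fy=3.6,interpolation=cv2.INTER_CUBIC))
E
```

```text
(no output)
```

View pics/w1c.png

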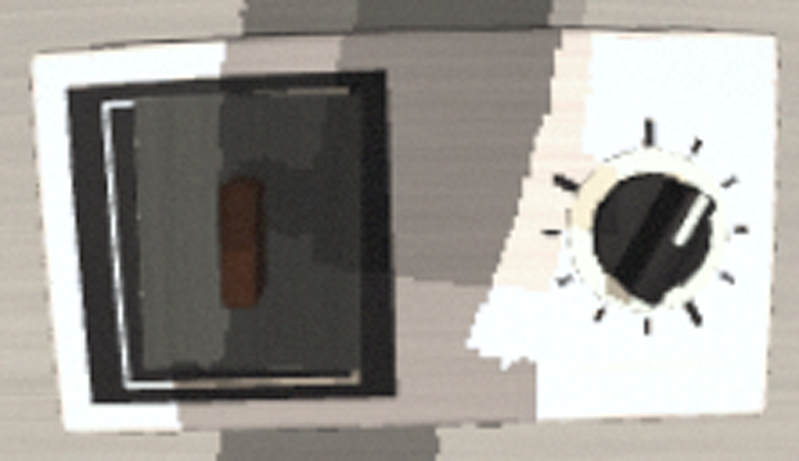

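```bash
python3 - <<'E'
from h import *
import pickle; c=pickle.load(open("w1.pkl","rb"))
def U(p,z): return c.unproj((np.array(p)+.5)/3.6-.5+[214,95],z)[:,:2]
D=U([(33,54),(775,35),(765,413),(66,431)],.04); print("deck",D.round(4),D.mean(0))
P=U([(66,88),(386,70),(396,396),(92,403)],.044); print("plate",P.round(4),P.mean(0))
e=D[1]+D[2]-D[0]-D[3]; a=np.arctan2(e[1],e[0])-np.pi/2; print("yaw",a, "sizes",np.linalg.norm(e)/2,np.linalg.norm(D[3]+D[2]-D[0]-D[1])/2)
O=U([(101,102),(128,387)],.044); print("outline -y side",O,np.arctan2(*(O[1]-O[0])[::-1]))
e=P[1]+P[2]-P[0]-P[3]; print("plate yaw",np.arctan2(e[1],e[0])-np.pi/2)
C=np.array([np.cos(a),np.sin(a)]);S=np.array([-C[1],C[0]])
w=D.mean(0); print("pile",w-.07*S,"dial",w+.095*S)
H=U([(221,184),(240,176),(262,182),(221,302)],.08); print("handle",H)
cv=U([(134,96),(362,92),(362,370),(144,372)],.050); print("cover",cv,cv.mean(0))
L=U([(680,243),(708,197)],.083); v=L[1]-L[0]; print("ptr cw angle",np.degrees(a+np.pi-np.arctan2(v[1],v[0]))%360,L)
M=U([(648,130),(694,312),(648,325),(740,230),(550,232)],.04); print("dial ctr from marks",(M[0]+M[2])/2,(M[3]+M[4])/2)
h=cv2.cvtColor(c.im,cv2.COLOR_BGR2HSV); m=((h[...,0]<15)&(h[...,1]>90)&(h[...,2]>25)).astype(np.uint8); m[:130]=0;m[200:]=0;m[:,:262]=0;m[:,300:]=0
ct=max(cv2.findContours(m,0,1)[0],key=cv2.contourArea); print(cv2.minAreaRect(ct))
E
```

```text
deck [[ 0.4734 -0.1429]
 [ 0.4645  0.1517]
 [ 0.6216  0.1579]
 [ 0.6304 -0.1379]] [0.54745584 0.00718927]
plate [[ 0.4877 -0.1281]
 [ 0.4836 -0.0027]
 [ 0.6129  0.0015]
 [ 0.6166 -0.1242]] [ 0.55019508 -0.06336006]
yaw 0.02993527550302466 sizes 0.29532624297453874 0.15717910703003218
outline -y side [[ 0.49380885 -0.11388897]
 [ 0.60960014 -0.10818805]] 0.04919478272685022
plate yaw 0.03083189220115412
pile [ 0.54955099 -0.06277937] dial [0.54461241 0.1021467 ]
handle [[ 0.5234031  -0.06096939]
 [ 0.52062824 -0.05406438]
 [ 0.52287084 -0.04621738]
 [ 0.56645796 -0.06218193]]
cover [[ 0.49180015 -0.09903999]
 [ 0.49192741 -0.01160118]
 [ 0.60039439 -0.01191723]
 [ 0.60149344 -0.09958583]] [ 0.54640385 -0.05553606]
ptr cw angle 31.30425854991076 [[0.54314643 0.10387703]
 [0.52607929 0.11356822]]
dial ctr from marks [0.54447284 0.1018962 ] [0.54524136 0.10117065]
((279.5, 163.0), (34.0, 9.0), 90.0)
```

```bash
python3 - <<'E'
from h import *
import pickle; c=pickle.load(open("w1.pkl","rb"))
h=cv2.cvtColor(c.im,cv2.COLOR_BGR2HSV); print(h[185,140],h[185,190],h[190,498],h[240,498])
for t in (165,180):
  m=((h[...,2]>t)&(h[...,1]<60)).astype(np.uint8)*255; m[240:]=0
  for b,x0 in blobs(c,m,.016,500,3500):
    p,e=fit(c,b,H2,x0,0,.016); print(t,p.round(4),round(e/(b>0).sum(),3))
E
```

```text
[ 39  24 179] [ 18  24 141] [ 39  24 180] [ 17  27 133]
165 [ 0.4442 -0.282  -1.2443] 0.251
165 [ 0.591  -0.1631  0.2864] 2.627
165 [0.5306 0.4467 0.2769] 0.759
165 [ 0.5996  0.3156 -1.2406] 0.291
165 [ 0.5945 -0.3313 -1.5482] 0.275
180 [ 0.6004 -0.1616  0.4102] 3.136
```

```bash
python3 - <<'E'
from h import *
open_gripper()
go(.546,-.0545,.16,0); 
print(go(.546,-.0545,.055,0,True,velocity=.08,force_limit=20),status.read_tcp_pos())
close_gripper(50); print(status.read_grip_width())
go(.546,-.0545,.16,0,True); 
go(.385,.03,.12,0,True)
print(go(.385,.03,.0125,0,True,velocity=.05,force_limit=8),status.read_tcp_pos())
open_gripper(); go(.385,.03,.2,0,True)
s=[.5984,.3064,-1.19]
go(s[0],s[1],.27,s[2]); ctrl.hold(.3); c=Cam("wrist"); save(c,"w2")
import pickle; pickle.dump(c,open("w2.pkl","wb"))
g=c.im[...,1]; 
for zz in (0,.0155):
  for t in (150,165):
    h=cv2.cvtColor(c.im,cv2.COLOR_BGR2HSV);m=((h[...,2]>t)&(h[...,1]<60)).astype(np.uint8)*255; m[260:]=0
    for b,x0 in blobs(c,m,.016,1200,6000):
      p,e=fit(c,b,H2,x0,zz,.016); print(zz,t,p.round(4),round(e/(b>0).sum(),3))
print(status.read_time())
E
```

```text
False [ 0.54629478 -0.05457947  0.05547522]
0.15280889831902933
False [0.38509392 0.0299969  0.0126538 ]
0 150 [ 0.6056  0.3543 -2.1571] 0.578
0 150 [0.5207 0.4155 0.3808] 1.692
0 165 [ 0.571   0.3288 -0.0346] 0.889
0 165 [0.5193 0.4148 0.3796] 1.783
0.0155 150 [ 0.6068  0.352  -2.1964] 0.568
0.0155 150 [0.5223 0.4109 0.3596] 1.581
0.0155 165 [ 0.5701  0.3288 -0.0528] 0.876
0.0155 165 [0.5212 0.4111 0.3299] 1.68
14.8083
```

View pics/w2.png

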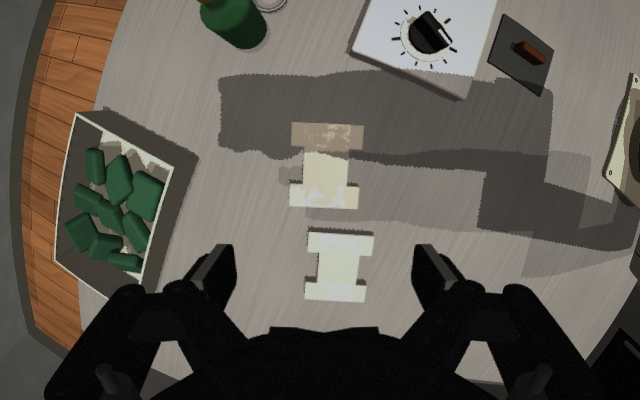

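The wrist view shows the slab under the tool at about (326,165), half in the arm's shadow, and the next slab at (340,265). The cover is on the table at (520,55). Brightness masks fail in the shadow, so I'll fit the outline by log-contrast across its edge.

```bash
cat >> h.py <<'E'
def edgefit(cam,x0,P=H2,z=.016,span=.03,aspan=.3,sign=1):
    """pose of a bright outline P at height z: maximise clipped log contrast across its edges"""
    L=np.log(cv2.GaussianBlur(cam.im,(0,0),.8).mean(2).astype(np.float32)+8)
    Q=dens(P,16); e=dens(np.roll(P,-1,0)-P,1).repeat(16,0); n=np.c_[e[:,1],-e[:,0]]/np.hypot(*e.T)[:,None]
    if (n*(Q)).sum()<0: n=-n
    keep=np.tile(np.arange(16),len(P))>0; Q,n=Q[keep],n[keep]; d=.0035
    def samp(p,o):
        u=cam.proj(place(Q+n*o,*p,z)).astype(np.float32); return cv2.remap(L,u[None,:,0].copy(),u[None,:,1].copy(),1)[0]
    f=lambda p:-np.clip(sign*(samp(p,-d)-samp(p,d)),-.1,.25).mean()
    x0=np.array(x0,float); best=min(((f(x0+[i,j,k]),tuple(x0+[i,j,k])) for i in np.arange(-span,span+1e-6,.004) for j in np.arange(-span,span+1e-6,.004) for k in np.arange(-aspan,aspan+1e-6,.05)))
    s=np.array(best[1]); r=minimize(f,s,method="Nelder-Mead",options=dict(initial_simplex=s+np.array([[0,0,0],[.003,0,0],[0,.003,0],[0,0,.04]]),xatol=1e-5,fatol=1e-5))
    return r.x,-r.fun
E
python3 - <<'E'
from h import *
import pickle
for f,l in (("w2",[[.5984,.3064,-1.19]]),("w1",[[.5984,.3064,-1.19],[.5937,-.3243,-1.55],[.5254,.44,-1.26],[.441,-.277,-1.25]])):
    c=pickle.load(open(f+".pkl","rb"))
    for s in l: p,v=edgefit(c,s); print(f,p.round(4),round(v,3))
t=Cam("top"); ss=Cam("side")
for s in l:
  for c in (t,ss): p,v=edgefit(c,s); print(c.name,p.round(4),round(v,3))
print(ctrl.grasp_offset,status.read_tcp_pos())
E
```

```text
w2 [ 0.5973  0.3055 -1.2362] 0.248
w1 [ 0.5962  0.3064 -1.2374] 0.247
w1 [ 0.5918 -0.3216 -1.5627] 0.245
w1 [ 0.5237  0.4389 -1.2611] 0.244
w1 [ 0.4434 -0.2744 -1.2488] 0.247
top [ 0.5966  0.3057 -1.2388] 0.212
side [ 0.5981  0.307  -1.2437] 0.163
top [ 0.5901 -0.3227 -1.5665] 0.172
side [ 0.5923 -0.3197 -1.5492] 0.225
top [ 0.559   0.4296 -1.0541] 0.081
side [ 0.5252  0.4417 -1.2596] 0.191
top [ 0.4419 -0.2754 -1.2542] 0.168
side [ 0.4443 -0.2724 -1.251 ] 0.226
0.0187 [0.59841717 0.30609701 0.27024672]
```

The fits now agree within 1–2 mm across all views. I'll refine the pile pose with the plate's outline and place the first slab.

```bash
cat >> h.py <<'E'
R=lambda a,b:np.array([[a,b],[-a,b],[-a,-b],[a,-b]])/2
PILE=np.array([.5499,-.0631,.031])
def pick_place(guess,level,zg=-.002,hover=.27,c=None):
    go(guess[0],guess[1],hover,guess[2]); ctrl.hold(.3)
    p,v=edgefit(Cam("wrist"),guess); print("slab",p.round(4),round(v,3))
    if v<.18: print("BAD FIT"); return None
    go(p[0],p[1],.08,p[2],True,velocity=.2)
    hit=go(p[0],p[1],zg,p[2],True,velocity=.08,force_limit=15); z=status.read_tcp_pos()[2]
    close_gripper(60); w=status.read_grip_width(); print("hit",hit,z,"width",w)
    go(p[0],p[1],.2,p[2],True,velocity=.2); print("held width",status.read_grip_width(),status.read_wrist_force().round(1))
    go(*PILE[:2],.2,PILE[2]); zt=.044+.016*level+z
    go(*PILE[:2],zt+.03,PILE[2],True,velocity=.15)
    hit=go(*PILE[:2],zt+.0005,PILE[2],True,velocity=.04,force_limit=6); print("place hit",hit,status.read_tcp_pos()[2]-zt)
    ctrl.hold(.2); open_gripper(); go(*PILE[:2],zt+.15,PILE[2],True,velocity=.2); print("t",status.read_time())
E
python3 - <<'E'
from h import *
import pickle
c=pickle.load(open("w1.pkl","rb"))
print(edgefit(c,PILE,R(.13,.126),.044,.012,.1,-1),edgefit(c,[.5475,.0072,.031],R(.16,.3),.04,.012,.1,1))
t=Cam("top"); PL=edgefit(t,PILE,R(.13,.126),.044,.012,.1,-1); print(PL)
pick_place([.5973,.3055,-1.236],0)
ctrl.hold(.2); c=Cam("wrist"); save(c,"w3"); pickle.dump(c,open("w3.pkl","wb"))
print(edgefit(c,PILE,H2,.06,.016,.15,1))
E
```

```text
(array([ 0.5499, -0.0671,  0.031 ]), np.float64(0.25)) (array([0.54776903, 0.00658969, 0.03411324]), np.float64(0.2270716279745102))
(array([ 0.5459, -0.0631,  0.031 ]), np.float64(0.25))
slab [ 0.5969  0.3059 -1.236 ] 0.249
hit False -0.001392296609121272 width 0.6602033647321993
held width 0.6590903048455562 [-1.  -0.1 -2.1]
place hit True 0.00021892454007860912
t 23.9917
(array([ 0.54749896, -0.06151493,  0.01500463]), np.float64(0.25))
```

View pics/w3.png

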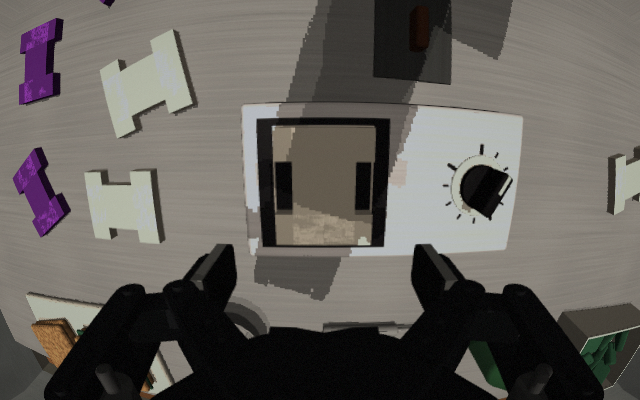

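The wrist view shows the slab on the plate inside the outline, at about (322,186). The plate's contrast saturated the clip, so I'll remeasure plate and slab with a looser one.

```bash
sed -i 's/span=.03,aspan=.3,sign=1)/span=.03,aspan=.3,sign=1,clip=.25,d=.0035)/; s/Q,n=Q\[keep\],n\[keep\]; d=.0035/Q,n=Q[keep],n[keep]/; s/-.1,.25).mean/-.1,clip).mean/' h.py; python3 - <<'E'
from h import *
import pickle
for f in("w1","w3"):
    c=pickle.load(open(f+".pkl","rb"))
    for cl,d in((1.,.0025),(2,.002)):
        print(f,"plate",edgefit(c,PILE,R(.13,.126),.044,.012,.1,-1,cl,d),"box",edgefit(c,[.5475,.0072,.031],R(.16,.3),.04,.012,.1,1,cl,d)[0])
        if f=="w3":print("slab",edgefit(c,PILE,H2,.06,.016,.15,1,cl,d))
t=Cam("top"); print(edgefit(t,PILE,H2,.06,.016,.15,1,1.,.0025),edgefit(t,PILE,R(.13,.126),.044,.012,.1,-1,1.,.0025))
for s in [[.5918,-.3216,-1.5627],[.5237,.4389,-1.2611],[.4434,-.2744,-1.2488]]: print(edgefit(t,s))
E
```

```text
w1 plate (array([ 0.5499, -0.0631,  0.031 ]), np.float64(1.0)) box [0.54950033 0.0066159  0.03157171]
w1 plate (array([ 0.55027156, -0.06332081,  0.03010433]), np.float64(1.3191393613815308)) box [0.54945967 0.00663824 0.03305743]
w3 plate (array([ 0.55162038, -0.0637762 ,  0.03040353]), np.float64(0.9797483682632446)) box [0.5499822  0.00643102 0.02677061]
slab (array([ 0.54822716, -0.06213622,  0.03154369]), np.float64(0.8935600519180298))
w3 plate (array([ 0.55072548, -0.0631326 ,  0.0315628 ]), np.float64(1.533038854598999)) box [0.54938054 0.00913197 0.03035356]
slab (array([ 0.54879594, -0.06250866,  0.02982637]), np.float64(1.2514255046844482))
(array([ 0.53003298, -0.02519772, -0.31009474]), np.float64(0.057891666889190674)) (array([ 0.53517431, -0.0352939 , -0.33005657]), np.float64(0.056293830275535583))
(array([ 0.59003419, -0.32264236, -1.56497659]), np.float64(0.17485623061656952))
(array([ 0.52434738,  0.43839772, -1.26852322]), np.float64(0.18094554543495178))
(array([ 0.44186567, -0.27549161, -1.25614465]), np.float64(0.17272935807704926))
```

The slab is about 2 mm off centre, well within tolerance. I'll do the rest.

```bash
sed -i 's/^PILE=.*/PILE=np.array([.5507,-.0633,.031])/' h.py; cat > next.py <<'E'
import sys
from h import *
pick_place(eval(sys.argv[1]),int(sys.argv[2]))
ctrl.hold(.2); c=Cam("wrist"); save(c,"pile"+sys.argv[2])
print("plate",edgefit(c,PILE,R(.13,.126),.044,.012,.1,-1,2,.002)[0].round(4),"top slab",edgefit(c,PILE,H2,.06+.016*int(sys.argv[2]),.016,.15,1,1,.002))
E
python3 next.py '[.5918,-.3216,-1.563]' 1
```

```text
slab [ 0.5907 -0.3215 -1.5575] 0.244
hit False -0.001381993868028314 width 0.660560642281027
held width 0.6573656911863935 [ 0.  -0.5 -4.5]
place hit True 0.00017437970451933404
t 33.8417
plate [ 0.5505 -0.0632  0.0316] top slab (array([ 0.54881749, -0.06300253,  0.0333656 ]), np.float64(0.7407234907150269))
```

```bash
python3 next.py '[.4430,-.2750,-1.25]' 2
```

```text
slab [ 0.4431 -0.2752 -1.2472] 0.246
hit False -0.0015892368395279896 width 0.6626909023088858
held width 0.6595338825944957 [-0.5  0.  -3.3]
place hit True 0.00030583526025916574
t 43.1667
plate [ 0.5503 -0.0633  0.0293] top slab (array([ 0.54796414, -0.06283328,  0.02794049]), np.float64(0.7607754468917847))
```

```bash
python3 next.py '[.5240,.4387,-1.262]' 3
```

```text
slab [ 0.5231  0.4393 -1.2758] 0.247
hit False -0.0013848147995863848 width 0.6641403580144883
held width 0.6655150005947186 [-0.3 -0.5 -3.8]
place hit True 0.00022101282576209025
t 54.15
plate [ 0.5506 -0.0633  0.0313] top slab (array([ 0.54805238, -0.0629623 ,  0.04137256]), np.float64(0.7066256999969482))
```

```bash
python3 - <<'E'
from h import *
go(.385,.03,.3,0); ctrl.hold(.3)
t,s,w=Cam("top"),Cam("side"),Cam("wrist")
cov=edgefit(w,[.385,.03,0],R(.108,.088),.006,.02,.2,-1); print("cover",cov, edgefit(w,[.385,.03,0],R(.046,.014),.036,.016,.2,-1,.5,.002))
a=cv2.resize(s.im[20:380,130:560],(400,335)); b=cv2.resize(w.im,(400,250)); a=np.vstack([a,b])
cv2.imwrite("pics/chk.png",np.hstack([a[:585],cv2.resize(t.im[50:350,50:600],(400,585),interpolation=cv2.INTER_AREA)]))
E
```

```text
cover (array([ 0.385,  0.03 , -0.05 ]), np.float64(0.25)) (array([0.38300332, 0.03057974, 0.00230331]), np.float64(0.19642840325832367))
```

View pics/chk.png

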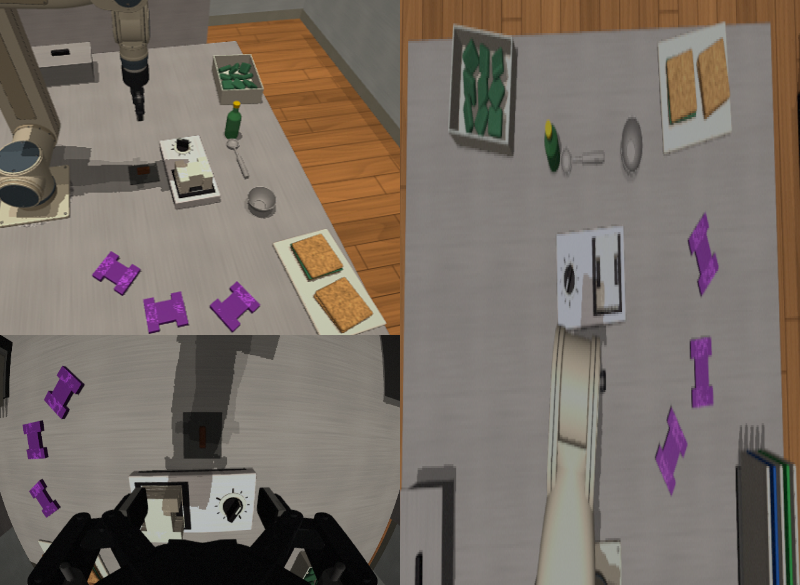

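All four slabs are on the pile (combined view: side at left, top at right). No white slab is left elsewhere, and the cover is at wrist (204,435). Now the cover.

```bash
python3 - <<'E'
from h import *
w=Cam("wrist"); p,v=edgefit(w,[.385,.03,0],R(.108,.088),.006,.016,.1,-1,1.5,.002); print("cover",p,v)
if abs(p[0]-.385)>.006 or abs(p[1]-.03)>.005 or abs(p[2])>.08: raise SystemExit("check")
a=float(p[2]); z0=.0115
go(p[0],p[1],.08,a,True); go(p[0],p[1],z0,a,True,velocity=.08,force_limit=15)
close_gripper(50); print(status.read_grip_width(),status.read_tcp_pos()); z0=status.read_tcp_pos()[2]
go(p[0],p[1],.22,a,True,velocity=.15)
zt=.044+.064+z0
go(*PILE[:2],.22,PILE[2],True,velocity=.12)
go(*PILE[:2],zt+.02,PILE[2],True,velocity=.1)
print(go(*PILE[:2],zt+.0005,PILE[2],True,velocity=.03,force_limit=6),status.read_tcp_pos()[2]-zt)
ctrl.hold(.2); open_gripper(); go(*PILE[:2],zt+.16,PILE[2],True); ctrl.hold(.3)
c=Cam("wrist"); save(c,"cov")
print(edgefit(c,PILE,R(.108,.088),.114,.016,.1,-1,1,.002),edgefit(c,PILE,H2,.108,.016,.15,1,1,.002),status.read_time())
cv2.imwrite("pics/covc.png",np.vstack([cv2.resize(c.im[60:280,180:560],None,fx=1.5,fy=1.5),cv2.resize(Cam("side").im[130:240,250:440],(570,260))]))
E
```

```text
cover [ 0.3847885   0.03030837 -0.0020619 ] 0.6643284559249878
0.1539143257005142 [0.38491845 0.03024032 0.01172333]
True 2.5609734411916052e-05
(array([ 0.55048929, -0.06866344,  0.02368359]), np.float64(0.6559454798698425)) (array([ 0.54719994, -0.06311636,  0.03830762]), np.float64(0.29529842734336853)) 66.3583
```

View pics/covc.png

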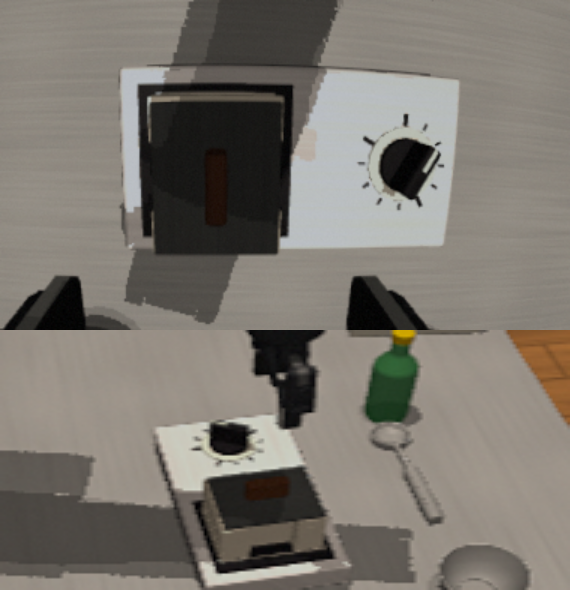

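The cover sits squarely, its centre matching the slab rims on both sides. Now the dial, at click 1: I need 210° clockwise using joint 6.

```bash
python3 - <<'E'
from h import *
X=np.array([.5455,.1016,.25]); a0=np.pi+.031-np.pi/6
for b in (a0,a0-np.pi,a0+np.pi): 
    s=kinematics.solve_ik(X,q(b)); s2=kinematics.solve_ik(X,q(b-.1)); print(b,None if s is None else s.round(3) if hasattr(s,'round') else s,None if s2 is None else s2[5]-s[5])
E
```

```text
2.6489938779914945 [0.033 0.263 0.074 1.383 0.    0.526] 0.10000000000000009
-0.49259877559829857 [ 0.033  0.263  0.074  1.383  0.    -2.616] 0.10000000000000009
5.790586531581288 [ 0.033  0.263  0.074  1.383  0.    -2.616] 0.09999999999999964
```

```bash
python3 - <<'E'
from h import *
X=np.array([.5455,.1016,.25]); a=-.4926
s=np.array(kinematics.solve_ik(X,q(a))); 
ctrl.move_joints(s)
ctrl.move_straight([X[0],X[1],.11],q(a)); print(ctrl.move_straight([X[0],X[1],.056],q(a),velocity=.06,force_limit=15))
close_gripper(40); print(status.read_grip_width(),status.read_wrist_force(),status.read_ft_torque())
j=np.array(status.read_joints())
for k in range(1,8):
    t=j.copy(); t[5]+=k*np.pi/6; ctrl.move_joints(t); print(k,status.read_wrist_force().round(1),status.read_ft_torque().round(2))
ctrl.hold(.2); open_gripper(); p=status.read_tcp_pos(); ctrl.move_straight([p[0],p[1],.25]); go(X[0],X[1],.3,np.pi); ctrl.hold(.3)
c=Cam("wrist"); save(c,"dial"); print(status.read_time())
cv2.imwrite("pics/dialc.png",cv2.resize(c.im[80:240,200:450],None,fx=3,fy=3,interpolation=cv2.INTER_CUBIC))
import pickle; pickle.dump(c,open("dial.pkl","wb"))
E
```

```text
False
0.15386332389800123 [-3.73614484 -2.54950313  4.04510811] [-0.53899782  0.5081411   0.02380695]
1 [-1.2 -1.7  2.9] [-0.55  0.31 -0.03]
2 [-3.8 -4.3  3.8] [-0.8   0.52 -0.03]
3 [-4.5 -3.8  4.2] [-0.87  0.71 -0.12]
4 [-3.7 -3.4  5.1] [-0.83  0.82 -0.05]
5 [-3.5 -3.1  4.7] [-0.7   0.91 -0.07]
6 [-4.6 -2.5  5.6] [-0.52  0.94 -0.05]
7 [-3.9 -1.6  5.4] [-0.41  0.92  0.03]
78.7917
```

View pics/dialc.png

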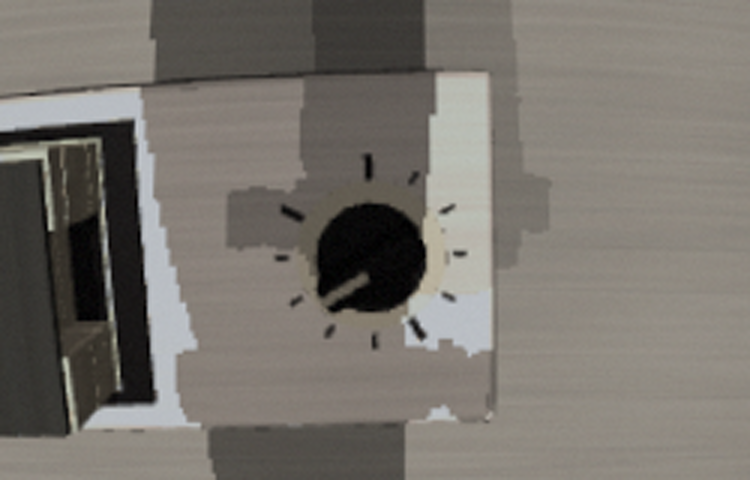

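The pointer runs from (368,277) to (325,303), at the eighth mark (295,300). I'll take one last look at the pile before handing in.

```bash
python3 - <<'E'
from h import *
go(PILE[0]-.03,PILE[1],.32,np.pi); ctrl.hold(.3)
c=Cam("wrist")
print(edgefit(c,PILE,R(.046,.014),.144,.014,.1,-1,.5,.002),edgefit(c,PILE,H2,.108,.016,.15,1,1,.002))
cv2.imwrite("pics/fin.png",np.vstack([cv2.resize(c.im[60:280,180:560],None,fx=1.5,fy=1.5),cv2.resize(Cam("side").im[130:240,250:440],(570,260))]))
E
```

```text
(array([ 0.54571276, -0.06280098,  0.01002734]), np.float64(0.23703733086585999)) (array([ 0.54140525, -0.0631115 ,  0.04128722]), np.float64(0.25410619378089905))
```

View pics/fin.png

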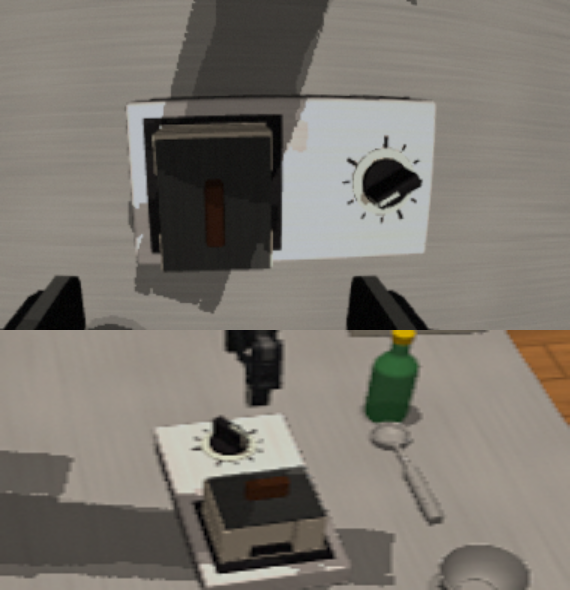

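```bash
python3 -c "
from plant import *
print(job.close_job(),status.read_time())"
```

```text
the job is handed in; nothing more can be done
the job is handed in; nothing more can be done
```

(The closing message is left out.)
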